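# Close the gluing case and hold a lens barrel in its V-block

## Robot

A 6-joint arm with a two-finger parallel gripper is mounted at the origin on a cart in front of the work surface, level with it; the furniture and walls round the work are solid. World frame = base frame: x ahead of the robot, y to its left, z up, the work surface at z = 0. Lengths are in m, angles in degrees, forces in N, time in s.
With the tool pointing down it reaches from about 0.35 to 0.875 m from the base axis. Payload 15.5 kg.
Tool frame: the origin (TCP) lies midway between the tips of the shut fingers; the grasp point (between the pads) lies 19 mm behind it (env.pinch_z is the distance from the TCP to the grasp point, in m); z points along the fingers, y is the line along which they close (so a half turn about z gives the same grasp; the last joint's range is limited). The gripper opens to 85 mm and grips with 20 to 120 N. Pads are 22 mm wide; open, the fingers measure 114 mm over their backs; the gripper's body (76 mm by 85 mm) begins 54 mm behind the grasp point. The pads swing forward as they close: fully open they stand 13 mm farther back than shut.
Start: joints at [-79.154, 28.281, 77.091, -0, 74.628, -5.472], TCP at [0.176, -0.6, 0.231] pointing down, gripper open.
Joint ranges: [-166.48, 166.48], [-47.26, 123.95], [12.59, 153.08], [-70.14, 250.14], [6.76, 159.57], [-176.63, 176.63]. Speed limits (degrees/s): [108.29, 108.29, 147.25, 172.46, 172.46, 172.46].

## Interface

Orientations are given as a 3x3 rotation matrix whose columns are the frame's x, y, z axes.
In Python, from rig import env, get_image gives the robot as it stands.
- The arm moves only by the tool play_rows, never from a script. Its argument "moves" is a list of rows, each a list of 3 entries, a list of its own where there are three numbers: the turn, a rotation vector about the world's x, y, z in units of 6 degrees (1.0 is 6 degrees), then the shift along the world's x, y, z in units of 60 mm (1.0 is 60 mm), then the opening, from 0 (shut) to 1 (fully open). In form: [[[wx, wy, wz], [dx, dy, dz], claw], ...]. A call has exactly 10 rows; each row shifts and turns the commanded pose from where the row before left it; what a row does not reach is not made up. A row lasts 1/8 s, in which the tool goes at most 62.5 mm and 10.7 degrees, less where a joint would pass 70% of its speed; a pose out of reach is approached as far as the arm can. A call is refused whole if a number of a shift passes 1 or a number of a turn 1, either way. A call with a gripper value outside its range is refused whole. The fingers move at their own pace and stop on an object; "squeeze" is the grip in N (left out, the last holds). Time passes only in rows, so rows that do not move let the fingers close, or fill a call up. It gives the time, the measured TCP pose, the force, the opening and the grip force at its end, in the units of the state.
- env.read_state(): the state, without advancing time (a new reading comes with each control period).
- get_image(name): name is "side" or "top"; returns a dict with "pixels" (480x640x3 uint8, red, green, blue), "fx", "fy", "cx", "cy" (pixels), "R" (3x3) and "t" (3): a world point X has camera coordinates R X + t. Camera axes: x right, y down, z forward; pixel columns grow to the right and rows downward; lengths in m; the calibration is good to about 2 mm. A picture is of the moment at which its call begins. There is no depth.
- env.hand_in(): hands the job in; it is judged then, once.
The state is a dict: "time": time; "qpos": joint angles; "joint_vel": joint speeds; "joint_efforts": joint torques, N m; "ee_pos": TCP position; "tcp_rot": TCP orientation; "ft_force": force on the tool from outside, world axes, zero at the start; "torque": the same for the moment, N m; "grip_width": opening from 0.0 (shut) to 1.0 (fully open); "finger_force": force on a finger pad.
Only numpy, scipy, OpenCV 4.12 (cv2) and the standard library are available. Lean on these libraries where they do the work, as an engineer would, in place of code of your own. Each camera call takes 0.05 s, during which the arm holds its last target. There are 200 camera calls.

## Task

Get the gluing case ready by folding its two hinged flaps fully down, first the flap with the tongue along its free edge and then the plain flap that overlaps it; closed, they form a V-block on top of the case. Then take the lens barrel out of its rest, lay it along the V, centred end to end, and press it down gently but firmly so that it bears on both sides of the V. Finish while still gripping the barrel and pressing it into the V (do not let go), and leave the other things on the worktop where they are.

Things in the scene. Friction and masses are not known exactly. Their poses are not given: they have to be found in the camera images.
- v_seat (a point): Where the barrel's centre lies when seated in the closed V, over the middle of the gluing case and 82 mm above the worktop. The case is a grey open box, 134 (x) x 140 (y) mm, its rim 45 mm high, turned by up to 0.35 rad; it gives sideways (y) up to 5 mm on its fixed base against springs, 1 N per mm. Axes are the case's: x along the V (level), y from the plain flap's hinge to the tongue flap's hinge, z up.
- flap_tongue (a joint): Hinge angle (rad) of the flap on the case's +y side, the one with a tongue 13 mm long and 3 mm thick along its free edge: 0 = folded down flat on its stop, growing as it opens up and outward, at most 1.95; starts at 1.45 to 1.85. The hinge is stiff (0.06 N m), so the flap stays where it is left.
- flap_plain (a joint): Hinge angle (rad) of the flap on the case's -y side, which has no tongue but a step under its free edge that goes over the other's tongue. Same meaning, start range and stiffness.
- flap_tongue_hinge (a point): Middle of the hinge axis of the tongue flap, 65 mm to the +y side of the case's middle, 49 mm above the worktop; does not move with the flap; axes as the case's, the hinge lies along x.
- flap_plain_hinge (a point): Middle of the hinge axis of the plain flap, 65 mm to the -y side of the case's middle, 49 mm above the worktop; axes as the case's.
- flap_tongue_edge (a point): Middle of the tongue flap's panel edge, 65 mm from its hinge; moves with the flap. Both flaps are aluminium panels 124 mm along the hinge and 6 mm thick, the hinge axis at mid-thickness. At 0 the edge is at the case's middle plane; the tongue runs on beyond it.
- flap_plain_edge (a point): Middle of the plain flap's free edge, 65 mm from its hinge; moves with it. The face of each flap that is on top when closed (outward when open) carries two 45-degree steel V flanks, 28 mm high, within 29 mm of the edge, each 30 mm along x and centred 43 mm either side of the middle: 56 mm of bare panel between them is free for fingers.
- barrel_center (a point): Centre of the lens barrel: a black cylinder 36 mm in diameter, 120 mm long, ribbed round its middle with two thin steel rings, 0.10 to 0.21 kg, both ends alike; x is its axis (y and z turn as it rolls). It starts lying level in the rest, right of the case, centre 26 mm above the worktop. Seated, it overhangs each flank's outer end by 2 mm.
- rest: Low black plastic rest fixed to the worktop, 104 mm (x, along the barrel) by 50 mm, 4 mm thick in the middle; two saddles 14 mm high at 44 mm either side of the middle keep the barrel from rolling, with 72 mm between them free for the fingers. The worktop round it may be bare or covered by a blue mat 3 mm thick. Origin at the centre of its underside.
- loupe: Black eye loupe, 40 mm across, 31 mm high, a bystander; origin at the centre of its underside.
- tape_green: Roll of green tape lying flat, 54 mm across, 19 mm high, a bystander; origin at the centre of its underside.
- solder_spool: Spool of wire standing on its flange, 48 mm across, 28 mm high, a bystander; origin at the centre of its underside.
- yellow_holder: Yellow plastic holder block, 24 x 40 x 45 mm, a bystander; origin at the centre of its underside.
- esd_brush: Black brush lying flat, 20 x 120 x 10 mm, a bystander; origin at the centre of its underside.
Not all that is in view belongs to the job. Leave any orange or turquoise look-alike of the part that bears barrel_center alone.

How it is judged:
By the outcome, as a careful person would: the job done as asked, in the order asked, and still so for the second after the job is handed in, while the arm keeps its last pose, push and grip.
It also fails if it takes over 61 s, if anything falls off the work surface, if the arm or the gripper's body presses on something with over 40 N, if the wrist force passes 120 N, or if a joint passes its speed limit or range.

## Working session

There is one attempt and no reset: what is moved stays moved. The work goes in short steps, Python scripts to look and compute and a tool call to move; the robot and the scene stay as the last step left them, time stands still between calls to the robot, and variables do not carry over. Pictures are saved under pics/ and viewed, at most 10 in all, crops included, and the job is handed in when it is done.

Besides the shell and the picture viewer there is one more tool, called after "Call:" as name([rows], argument=value, ...), one row to a line, values as JSON. play_rows: Moves the arm, as the interface text tells. Its arguments: {"type":"object","properties":{"moves":{"type":"array","items":{"type":"array"}},"squeeze":{"type":"number"}},"required":["moves"]}

```bash
ls; mkdir -p pics; python3 - <<'E'
from rig import env,get_image
import cv2,numpy as np
for n in("top","side"):
    g=get_image(n);cv2.imwrite(f"pics/{n}0.png",g["pixels"][:,:,::-1]);print(n,g["fx"],g["fy"],g["cx"],g["cy"],g["R"],g["t"], -np.array(g["R"]).T@np.array(g["t"]))
s=env.read_state();print(s,env.pinch_z)
E
```

```text
pics
top 567.2270852244199 567.2270852244199 320.68178382882536 244.61667942087684 [[-2.28172446e-04 -9.99886349e-01  1.50743744e-02]
 [-9.93422200e-01 -1.49950375e-03 -1.14499273e-01]
 [ 1.14508864e-01 -1.50013437e-02 -9.93308955e-01]] [-0.09366871  0.51588119  1.1455959 ] [ 0.38128557 -0.07569902  1.19841069]
side 486.65969877116555 486.65969877116555 313.0763333346715 240.27561591025253 [[ 0.96268277 -0.27055024 -0.00666693]
 [-0.17611947 -0.60759065 -0.77447759]
 [ 0.20548434  0.74675041 -0.63256621]] [-0.52499269  0.10079625  0.94150811] [ 0.32968843 -0.7838656   0.67013057]
{'time': 0.1, 'qpos': array([-7.91518486e+01,  2.83096462e+01,  7.71217412e+01, -8.26233894e-04,
        7.46283031e+01, -5.47273632e+00]), 'joint_vel': array([-0.03452885, -0.05752472, -0.01492739,  0.00100979, -0.07330048,
       -0.08297383]), 'joint_efforts': array([ 2.11556813e-03, -8.83587527e+01, -3.84564972e+01,  1.44301966e-04,
        5.08725381e-03, -1.53054486e-05]), 'ee_pos': array([ 0.17556595, -0.59951697,  0.23078897]), 'tcp_rot': array([[ 9.59701841e-01,  2.81020163e-01, -2.09728982e-04],
       [ 2.81020228e-01, -9.59701302e-01,  1.02056044e-03],
       [ 8.55208827e-05, -1.03837182e-03, -9.99999457e-01]]), 'ft_force': array([-0.5181218 ,  0.03144597,  0.15200757]), 'torque': array([0.01929445, 0.02161991, 0.03445015]), 'finger_force': 0.0, 'grip_width': 0.9963968722040436} 0.0187
```

View pics/top0.png

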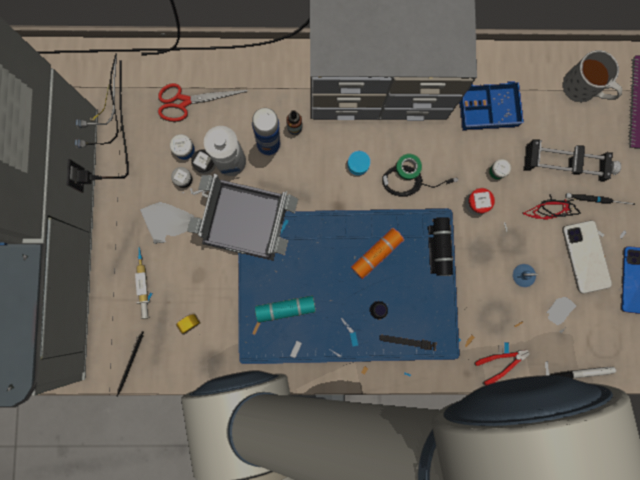

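View pics/side0.png

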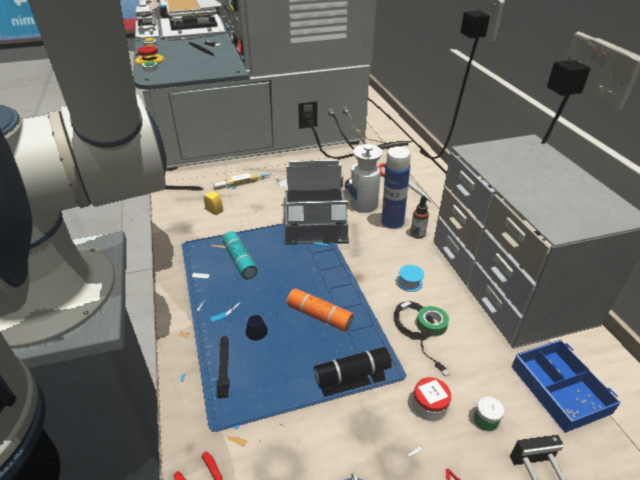

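Barrel candidates in the top view are black at (441,246), orange at (378,253) and turquoise at (285,309). The loupe at (379,310) is round and short. I choose the black one. The case is at top (244,217), side (316,205). Next, a close crop of both.

```bash
python3 - <<'E'
import cv2,numpy as np
t=cv2.imread("pics/top0.png");s=cv2.imread("pics/side0.png")
def c(im,x,y,w,h,k):return cv2.resize(im[y:y+h,x:x+w],(w*k,h*k),interpolation=cv2.INTER_CUBIC)
a=c(t,185,165,120,100,4);b=c(s,270,150,90,100,4)[:, :320];
a=cv2.resize(a,(400,333));A=np.zeros((600,800,3),np.uint8)
A[:333,:400]=a;A[:400,440:800]=c(s,270,150,90,100,4)
A[340:600,0:260]=c(t,415,205,52,52,5)[:260];A[400:600,440:800]=c(s,300,340,90,50,4)
cv2.imwrite("pics/crop0.png",A)
E
```

```text
(no output)
```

View pics/crop0.png

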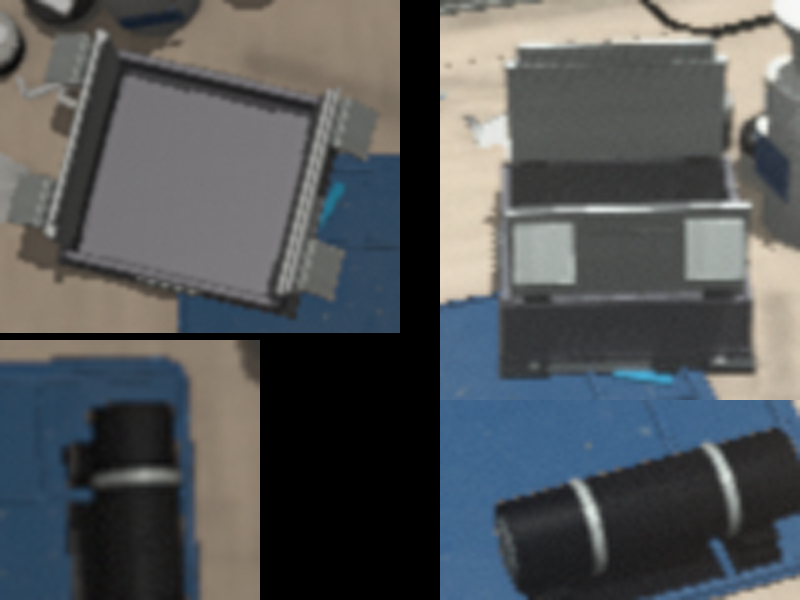

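The black barrel is confirmed: ribbed, two steel rings, in a rest. In the side view the far (world +y) flap shows a narrower strip at its edge, at about (314,161), so that is the tongue flap and case y is roughly world +y. Now I fit the geometry.

```bash
cat > cam.py <<'E'
import numpy as np,cv2
CAM={"top":dict(f=567.22709,c=(320.68178,244.61668),R=np.array([[-2.28172446e-04,-9.99886349e-01,1.50743744e-02],[-9.93422200e-01,-1.49950375e-03,-1.14499273e-01],[1.14508864e-01,-1.50013437e-02,-9.93308955e-01]]),t=np.array([-0.09366871,0.51588119,1.1455959])),
"side":dict(f=486.6597,c=(313.07633,240.27562),R=np.array([[0.96268277,-0.27055024,-0.00666693],[-0.17611947,-0.60759065,-0.77447759],[0.20548434,0.74675041,-0.63256621]]),t=np.array([-0.52499269,0.10079625,0.94150811]))}
def proj(n,X):
    k=CAM[n];p=np.atleast_2d(X)@k["R"].T+k["t"];return k["f"]*p[:,:2]/p[:,2:]+k["c"]
def ray(n,u,v,z):
    k=CAM[n];d=k["R"].T@np.array([(u-k["c"][0])/k["f"],(v-k["c"][1])/k["f"],1]);o=-k["R"].T@k["t"];return o+d*(z-o[2])/d[2]
def case(p,pts):
    c,s=np.cos(p[2]),np.sin(p[2]);pts=np.atleast_2d(pts)
    return np.c_[p[0]+c*pts[:,0]-s*pts[:,1],p[1]+s*pts[:,0]+c*pts[:,1],pts[:,2]]
def flap(side,a,x,r,n): # side +1 tongue, -1 plain; r from hinge, n along the outer/top normal
    return [x,side*(.065-r*np.cos(a)+n*np.sin(a)),.049+r*np.sin(a)+n*np.cos(a)]
E
python3 - <<'E'
from cam import *
from scipy.optimize import least_squares as LS
T=lambda X,Y:(185+X*.3,165+Y*.3)
S=lambda X,Y:(160+X/4,150+Y/4)
def model(p):
    a,b=p[3],p[4]
    return [("top",T(332,92),flap(-1,b,.062,.065,0)),("top",T(283,292),flap(-1,b,-.062,.065,0)),
    ("top",T(102,38),flap(1,a,.062,.0715,0)),("top",T(52,232),flap(1,a,-.062,.0715,0)),
    ("side",S(503,207),flap(-1,b,-.062,.065,0)),("side",S(750,207),flap(-1,b,.062,.065,0)),
    ("side",S(507,65),flap(1,a,-.062,.065,0)),("side",S(725,62),flap(1,a,.062,.065,0)),
    ("side",S(503,376),(-.067,-.07,0)),("side",S(753,371),(.067,-.07,0)),
    ("side",S(500,297),(-.067,-.07,.045)),("side",S(753,295),(.067,-.07,.045)),
    ("top",T(65,258),(-.067,.07,.045)),("top",T(293,312),(-.067,-.07,.045))]
def res(p):return np.concatenate([proj(n,case(p,X))[0]-u for n,u,X in model(p)])
p0=[*ray("top",244,217,.04)[:2],-.25,1.6,1.6]
r=LS(res,p0,loss="soft_l1");print(r.x,r.cost);print(res(r.x).reshape(-1,2).round(1).tolist())
for n,u in(("white bottle base",(366,208)),("can base",(393,225))):print(n,ray("side",*u,0))
# barrel
t=cv2.imread("pics/top0.png").max(2);
for v in range(212,280,3):
    w=np.where(t[v,420:465]<60)[0]+420;print(v,w.min() if len(w) else 0,w.max() if len(w) else 0,len(w),end=" | ")
w=np.argwhere((cv2.imread("pics/top0.png").min(2)[210:280,425:460]>110));print("\nrings",(w+[210,425]).tolist())
s=cv2.imread("pics/side0.png").max(2)
for u in range(310,396,4):
    w=np.where(s[335:400,u]<60)[0]+335;print(u,w.min() if len(w) else 0,w.max() if len(w) else 0,end=" | ")
E
```

```text
[ 0.56770779  0.06189842 -0.23063126  1.55796702  1.6910239 ] 12.311143230589959
[[0.6, -1.7], [0.1, 0.0], [0.7, -2.3], [-0.5, 1.3], [-0.0, 0.2], [-0.0, -1.7], [-1.0, 0.3], [0.2, -0.5], [-0.1, 0.7], [-0.6, -0.0], [-0.3, 4.0], [0.2, 2.5], [-0.6, -0.0], [-2.3, -0.5]]
white bottle base [0.70032765 0.08859241 0.        ]
can base [0.73561834 0.00947857 0.        ]
212 0 0 0 | 215 0 0 0 | 218 434 449 16 | 221 433 449 17 | 224 433 449 17 | 227 427 450 24 | 230 428 450 17 | 233 429 433 5 | 236 433 450 18 | 239 429 450 22 | 242 429 450 22 | 245 429 451 23 | 248 430 451 22 | 251 430 451 22 | 254 430 451 22 | 257 430 451 16 | 260 429 435 7 | 263 429 452 24 | 266 431 452 22 | 269 431 452 22 | 272 431 452 22 | 275 437 440 4 | 278 0 0 0 | 
rings [[210, 458], [210, 459], [211, 458], [211, 459], [212, 458], [212, 459], [213, 457], [213, 458], [213, 459], [214, 458], [214, 459], [215, 458], [215, 459], [216, 458], [216, 459], [217, 458], [217, 459], [218, 458], [218, 459], [219, 458], [219, 459], [220, 458], [220, 459], [221, 458], [221, 459], [222, 458], [222, 459], [223, 458], [223, 459], [224, 458], [224, 459], [225, 459], [226, 458], [226, 459], [227, 458], [227, 459], [228, 459], [229, 459], [230, 459], [231, 442], [231, 443], [231, 444], [231, 445], [231, 446], [231, 447], [231, 459], [232, 440], [232, 441], [232, 442], [232, 443], [232, 444], [232, 445], [232, 446], [232, 447], [232, 458], [232, 459], [233, 455], [233, 459], [234, 459], [235, 459], [258, 443], [258, 444], [258, 445], [258, 446], [258, 447], [258, 448], [258, 449], [259, 442], [259, 443], [259, 444], [259, 445], [259, 446], [259, 447], [259, 448], [259, 449]]
310 0 0 | 314 367 368 | 318 365 375 | 322 364 390 | 326 363 395 | 330 362 394 | 334 366 392 | 338 359 391 | 342 358 390 | 346 357 389 | 350 356 388 | 354 355 387 | 358 354 386 | 362 353 385 | 366 354 384 | 370 351 383 | 374 350 382 | 378 349 380 | 382 348 379 | 386 349 368 | 390 358 366 | 394 0 0 |
```

```bash
python3 - <<'E'
from cam import *
from scipy.optimize import least_squares as LS
th=np.linspace(0,2*np.pi,180)
def cyl(p,s,z=.026):
    a=np.array([np.cos(p[2]),np.sin(p[2]),0]);b=np.array([-a[1],a[0],0])
    return np.array([p[0],p[1],z])+s*a+.018*(np.cos(th)[:,None]*b+np.sin(th)[:,None]*[0,0,1])
def res(p,z=.026):
    P=np.vstack([cyl(p,s,z) for s in np.linspace(-.06,.06,41)])
    t=proj("top",P);s=proj("side",P);r=[]
    for v,u in((221,449.8),(227,450.2),(245,451.3),(254,451.5),(269,452.4)):
        r.append(t[abs(t[:,1]-v)<1.5,0].max()-u)
    for u,a in((338,359),(346,357),(354,355),(362,353),(370,351),(378,349)):
        m=abs(s[:,0]-u)<1.5;r+=[s[m,1].min()-a+.3]
    r+=[2*(t[:,1].min()-217),2*(t[:,1].max()-275.2), s[:,0].min()-314, s[:,0].max()-391]
    return np.array(r)
p0=[*ray("top",442.5,245,.026)[:2],-.05]
for z in(.026,.029):
    r=LS(lambda p:res(p,z),p0,diff_step=1e-3);print(z,r.x,r.cost,r.fun.round(1))
# rings middle
print(ray("top",444,231.7,.044),ray("top",446,258.6,.044))
im=cv2.imread("pics/top0.png");
for c in(cv2.convexHull(proj("top",np.vstack([cyl(r.x,-.06),cyl(r.x,.06)])).astype(np.float32)),):cv2.polylines(im,[c.astype(int)],1,(0,0,255))
q=[.56771,.0619,-.2306,1.558,1.691]
def quad(n,im,pts):cv2.polylines(im,[proj(n,case(q,pts)).round().astype(int)],1,(0,255,0))
si=cv2.imread("pics/side0.png")
def big(im,x,y,w,h):return im[y:y+h,x:x+w]
for n,i in(("top",im),("side",si)):
    quad(n,i,[[a*.067,b*.07,.045] for a,b in((1,1),(1,-1),(-1,-1),(-1,1))])
    for s,a in((1,q[3]),(-1,q[4])):quad(n,i,[flap(s,a,x,l,0) for x,l in((.062,0),(.062,.065),(-.062,.065),(-.062,0))])
A=np.hstack([cv2.resize(im[165:265,185:285],(400,400)),cv2.resize(si[150:250,270:370],(400,400))])
cv2.imwrite("pics/fit.png",A)
E
```

```text
0.026 [ 0.51303501 -0.34730196  0.02061132] 2.1902678841041716 [ 0.2  0.1 -0.1  0.1 -0.1  0.   0.1 -0.1 -0.1 -0.1 -0.3 -0.8  1.  -0.9
  1.3]
0.029 [ 0.51258409 -0.34828853  0.01358525] 6.033347126649972 [ 1.2  1.1  0.7  0.9  0.5 -0.7 -0.5 -0.7 -0.5 -0.7 -0.7 -0.8  1.2 -1.
  1.5]
[ 0.54154886 -0.34733994  0.044     ] [ 0.48589931 -0.35005088  0.044     ]
```

View pics/fit.png

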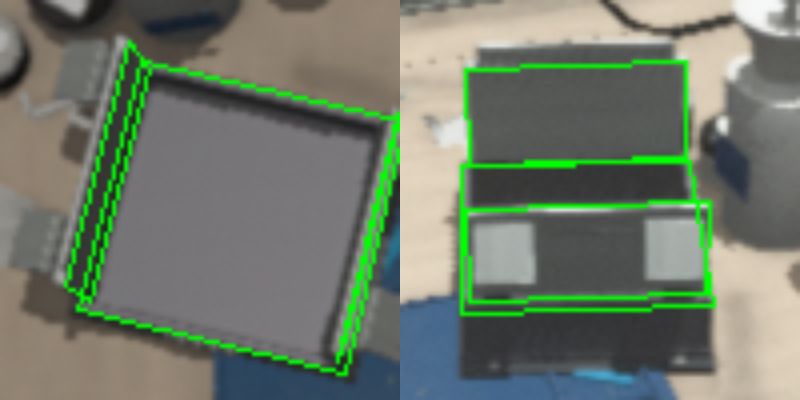

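The fit overlays the rim and both panels within about 2 mm, and the sizes agree:

| Item | Centre (x, y) | Angle |
|---|---|---|
| Case | (0.568, 0.062) | yaw −0.23 |
| Flap angles | – | about 1.56 (tongue), 1.69 (plain) |
| Barrel | (0.513, −0.348) | yaw about 0.03 |

Now I move to outside the tongue flap with the fingers shut.

Call:
play_rows([
  [[0,0,-0.49],[0.38,0.7,0],0],
  [[0,0,-0.49],[0.38,0.7,0],0],
  [[0,0,-0.49],[0.38,0.7,0],0],
  [[0,0,-0.49],[0.38,0.7,0],0],
  [[0,0,-0.49],[0.38,0.7,0],0],
  [[0,0,-0.49],[0.38,0.7,0],0],
  [[0,0,-0.49],[0.38,0.7,0],0],
  [[0,0,-0.49],[0.38,0.7,0],0],
  [[0,0,-0.49],[0.38,0.7,0],0],
  [[0,0,-0.49],[0.38,0.7,0],0],
])

```text
time: 1.35
ee_pos: [0.4041, -0.1784, 0.2312]
tcp_rot: [[0.974, -0.228, -0.0], [-0.228, -0.974, 0.0], [-0.0, -0.0, -1.0]]
ft_force: [0.8, -0.8, -0.3]
grip_width: -0.0
finger_force: 0.0
```

Call:
play_rows([
  [[0,0,0],[0.38,0.7,0],0],
  [[0,0,0],[0.38,0.7,0],0],
  [[0,0,0],[0.38,0.7,0],0],
  [[0,0,0],[0.38,0.7,0],0],
  [[0,0,0],[0.38,0.7,0],0],
  [[0,0,0],[0.38,0.7,0],0],
  [[0,0,0],[0.38,0.7,0],0],
  [[0,0,0],[0.38,0.7,0],0],
  [[0,0,0],[0,0,0],0],
  [[0,0,0],[0,0,0],0],
])

```text
time: 2.6
ee_pos: [0.5855, 0.1559, 0.2308]
tcp_rot: [[0.974, -0.226, -0.001], [-0.226, -0.974, -0.0], [-0.001, 0.001, -1.0]]
ft_force: [-0.2, 0.0, 0.8]
grip_width: 0.002
finger_force: 0.0
```

Call:
play_rows([
  [[0,0,0],[0.01,0,-0.45],0],
  [[0,0,0],[0.01,0,-0.45],0],
  [[0,0,0],[0.01,0,-0.45],0],
  [[0,0,0],[0.01,0,-0.45],0],
  [[0,0,0],[0.01,0,-0.45],0],
  [[0,0,0],[-0.024,-0.1,0],0],
  [[0,0,0],[-0.024,-0.1,0],0],
  [[0,0,0],[-0.024,-0.1,0],0],
  [[0,0,0],[-0.024,-0.1,0],0],
  [[0,0,0],[-0.024,-0.1,0],0],
])

```text
time: 3.85
ee_pos: [0.5819, 0.1258, 0.0967]
tcp_rot: [[0.974, -0.226, 0.001], [-0.226, -0.974, 0.0], [0.001, -0.0, -1.0]]
ft_force: [0.4, 0.6, -0.3]
grip_width: -0.003
finger_force: 0.5
```

Call:
play_rows([
  [[0,0,0],[-0.022,-0.094,-0.06],0],
  [[0,0,0],[-0.022,-0.094,-0.06],0],
  [[0,0,0],[-0.022,-0.094,-0.07],0],
  [[0,0,0],[-0.015,-0.063,-0.083],0],
  [[0,0,0],[-0.015,-0.063,-0.083],0],
  [[0,0,0],[-0.015,-0.063,-0.083],0],
  [[0,0,0],[-0.005,-0.02,-0.077],0],
  [[0,0,0],[-0.005,-0.02,-0.077],0],
  [[0,0,0],[-0.005,-0.02,-0.077],0],
  [[0,0,0],[-0.005,-0.02,-0.077],0],
])

```text
time: 5.1
ee_pos: [0.5741, 0.0932, 0.0514]
tcp_rot: [[0.974, -0.226, 0.0], [-0.226, -0.974, 0.0], [0.0, -0.0, -1.0]]
ft_force: [-7.3, 1.9, 50.2]
grip_width: 0.002
finger_force: 25.6
```

Call:
play_rows([
  [[0,0,0],[0,0,0.3],0],
  [[0,0,0],[0,0,0.7],0],
  [[0,0,0],[0,0,0.8],0],
  [[0,0,0],[-0.13,-0.555,0],0],
  [[0,0,0],[-0.13,-0.555,0],0],
  [[0,0,0],[-0.13,-0.555,0],0],
  [[0,0,0],[-0.13,-0.555,0],0],
  [[0,0,0],[0,0,-0.3],0],
  [[0,0,0],[0,0,-0.4],0],
  [[0,0,0],[0,0,-0.38],0],
])

```text
time: 6.35
ee_pos: [0.5427, -0.0402, 0.0938]
tcp_rot: [[0.974, -0.227, 0.0], [-0.227, -0.974, -0.0], [0.0, -0.0, -1.0]]
ft_force: [0.5, 1.0, -0.4]
grip_width: -0.003
finger_force: 0.0
```

```bash
python3 - <<'E'
from rig import env,get_image
import cv2,numpy as np
im=np.hstack([cv2.resize(get_image("top")["pixels"][150:280,180:310],(400,400)),cv2.resize(get_image("side")["pixels"][130:260,250:380],(400,400))])
cv2.imwrite("pics/mid.png",im[:,:,::-1]);s=env.read_state();print(s["ee_pos"],s["ft_force"])
E
```

```text
[ 0.54141498 -0.03988007  0.09271921] [ 0.41255345 -1.47023067 -0.2525385 ]
```

View pics/mid.png

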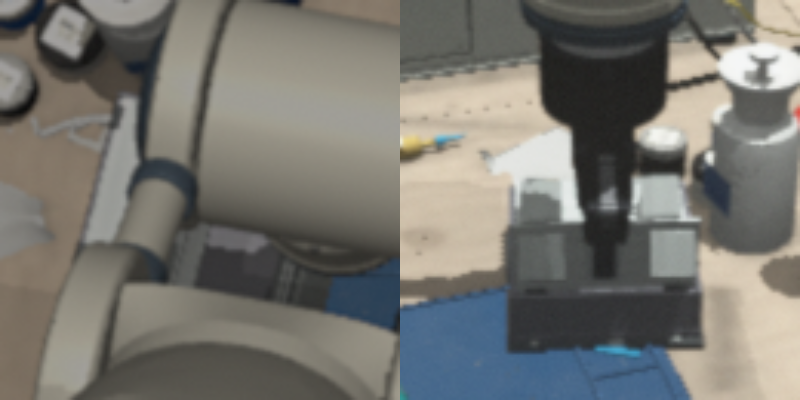

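The tongue flap is down, with its flanks lying at crop (540,200) and (662,195). The finger stands centred between the plain flap's flanks at (605,260). Next I fold the plain flap.

Call:
play_rows([
  [[0,0,0],[0.031,0.13,0.01],0],
  [[0,0,0],[0.031,0.13,0.01],0],
  [[0,0,0],[0.031,0.13,0.01],0],
  [[0,0,0],[0.031,0.13,0],0],
  [[0,0,0],[0.031,0.13,0],0],
  [[0,0,0],[0.033,0.14,-0.09],0],
  [[0,0,0],[0.033,0.14,-0.09],0],
  [[0,0,0],[0.015,0.063,-0.083],0],
  [[0,0,0],[0.015,0.063,-0.083],0],
  [[0,0,0],[0.015,0.063,-0.083],0],
])

```text
time: 7.7
ee_pos: [0.5587, 0.0272, 0.0703]
tcp_rot: [[0.974, -0.227, -0.0], [-0.227, -0.974, 0.0], [-0.0, -0.0, -1.0]]
ft_force: [-0.7, -0.1, 2.2]
grip_width: 0.003
finger_force: 0.6
```

Call:
play_rows([
  [[0,0,0],[0.005,0.02,-0.075],0],
  [[0,0,0],[0.005,0.02,-0.075],0],
  [[0,0,0],[0.005,0.02,-0.06],0],
  [[0,0,0],[0.005,0.02,-0.03],0],
  [[0,0,0],[0,0,-0.015],0],
  [[0,0,0],[0,0,0],0],
  [[0,0,0],[0,0,0],0],
  [[0,0,0],[0,0,0],0],
  [[0,0,0],[0,0,0],0],
  [[0,0,0],[0,0,0],0],
])

```text
time: 8.95
ee_pos: [0.5599, 0.0318, 0.0554]
tcp_rot: [[0.974, -0.226, -0.0], [-0.226, -0.974, 0.0], [-0.0, -0.0, -1.0]]
ft_force: [-0.1, -0.5, 0.1]
grip_width: 0.005
finger_force: 0.0
```

Call:
play_rows([
  [[0,0,0],[0,0,-0.03],0],
  [[0,0,0],[0,0,-0.02],0],
  [[0,0,0],[0,0,-0.01],0],
  [[0,0,0],[0,0,-0.01],0],
  [[0,0,0],[0,0,-0.005],0],
  [[0,0,0],[0,0,0],0],
  [[0,0,0],[0,0,0],0],
  [[0,0,0],[0,0,0],0],
  [[0,0,0],[0,0,0],0],
  [[0,0,0],[0,0,0],0],
])

```text
time: 10.2
ee_pos: [0.56, 0.032, 0.0518]
tcp_rot: [[0.974, -0.226, 0.001], [-0.226, -0.974, 0.0], [0.001, -0.0, -1.0]]
ft_force: [-4.8, 1.2, 19.6]
grip_width: 0.002
finger_force: 9.9
```

Call:
play_rows([
  [[0,0,0],[0,0,0.95],0],
  [[0,0,0],[0,0,0.95],0],
  [[0,0,0.31],[-0.098,-0.79,0],0],
  [[0,0,0.31],[-0.098,-0.79,0],0.5],
  [[0,0,0.31],[-0.098,-0.79,0],1],
  [[0,0,0.31],[-0.098,-0.79,0],1],
  [[0,0,0.31],[-0.098,-0.79,0],1],
  [[0,0,0.31],[-0.098,-0.79,0],1],
  [[0,0,0.31],[-0.098,-0.79,0],1],
  [[0,0,0.31],[-0.098,-0.79,0],1],
])

```text
time: 11.45
ee_pos: [0.5124, -0.3489, 0.1648]
tcp_rot: [[0.999, 0.032, -0.0], [0.032, -0.999, 0.0], [-0.0, -0.0, -1.0]]
ft_force: [1.7, -0.8, 0.3]
grip_width: 0.999
finger_force: 0.0
```

```bash
python3 - <<'E'
from rig import env,get_image
import cv2,numpy as np
t=get_image("top")["pixels"];s=get_image("side")["pixels"]
cv2.imwrite("pics/t2.png",t[:,:,::-1]);cv2.imwrite("pics/s2.png",s[:,:,::-1])
A=np.zeros((600,800,3),np.uint8)
A[:400,:400]=cv2.resize(t[165:265,185:285],(400,400),interpolation=2);A[:400,400:]=cv2.resize(s[160:260,270:370],(400,400),interpolation=2)
A[400:,:400]=cv2.resize(t[200:300,380:580],(400,200));A[400:,400:]=cv2.resize(s[330:430,270:470],(400,200))
cv2.imwrite("pics/c2.png",A[:,:,::-1]);st=env.read_state();print(st["ee_pos"],st["ft_force"],st["tcp_rot"],st["grip_width"],st["qpos"])
E
```

```text
[ 0.51216254 -0.35175003  0.16472394] [ 0.8375212   0.6511758  -0.79391766] [[ 9.99577692e-01  2.90543969e-02  5.29615753e-04]
 [ 2.90551805e-02 -9.99576627e-01 -1.53714723e-03]
 [ 4.84730642e-04  1.55188616e-03 -9.99998678e-01]] 0.9990623134367089 [-3.99595537e+01  3.18062449e+01  8.21373938e+01 -5.25720966e-02
  6.59765470e+01  4.83968633e+01]
```

View pics/c2.png

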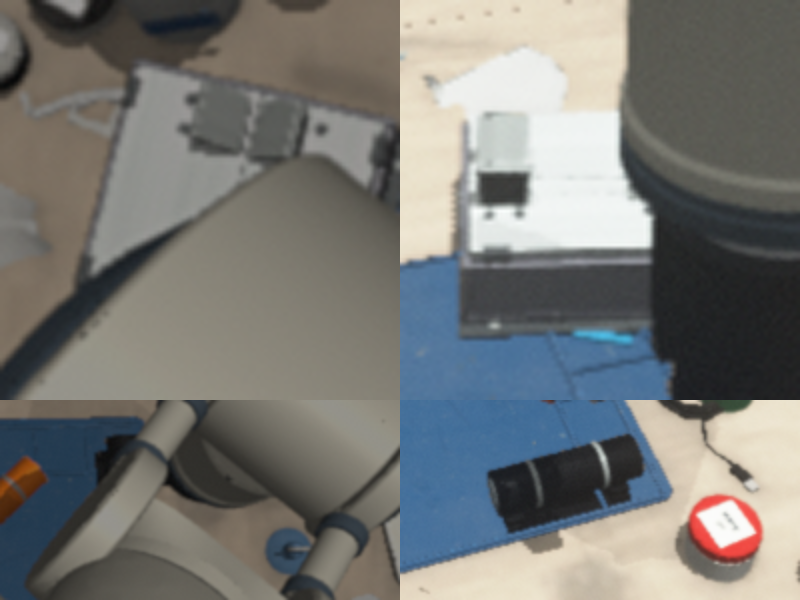

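Both flaps lie flat and the V is formed: the seam and the left pair of flanks are visible at crop (505,150). The black barrel is undisturbed at crop (565,475). Now I descend and grip it.

Call:
play_rows([
  [[0,0,0],[0.01,0.05,-0.5],1],
  [[0,0,0],[0.01,0,-0.5],1],
  [[0,0,0],[0,0,-0.5],1],
  [[0,0,0],[0,0,-0.5],1],
  [[0,0,0],[0,0,-0.4],1],
  [[0,0,0],[0,0,-0.2],1],
  [[0,0,0],[0,0,-0.03],1],
  [[0,0,0],[0,0,0],0.2],
  [[0,0,0],[0,0,0],0.2],
  [[0,0,0],[0,0,0],0.2],
], squeeze=50)

```text
time: 12.8
ee_pos: [0.5151, -0.3468, 0.0086]
tcp_rot: [[0.999, 0.032, 0.003], [0.032, -0.999, -0.005], [0.003, 0.005, -1.0]]
ft_force: [-1.5, -0.6, 6.9]
grip_width: 0.403
finger_force: 49.1
```

Call:
play_rows([
  [[0,0,0],[0,0,0],0],
  [[0,0,0],[0,0,0],0],
  [[0,0,0],[0,0,0],0],
  [[0,0,0],[0,0,0],0],
  [[0,0,0],[0,0,0],0],
  [[0,0,0],[0,0,0.1],0],
  [[0,0,0],[0,0,0.3],0],
  [[0,0,0],[0,0,0.6],0],
  [[0,0,0],[0,0,0.8],0],
  [[0,0,0],[0,0,0.8],0],
])

```text
time: 14.05
ee_pos: [0.5138, -0.3439, 0.1657]
tcp_rot: [[1.0, 0.032, 0.0], [0.032, -1.0, 0.0], [0.0, -0.0, -1.0]]
ft_force: [0.9, -1.0, -2.2]
grip_width: 0.406
finger_force: 50.0
```

```bash
python3 - <<'E'
from rig import env,get_image
import cv2,numpy as np
t=get_image("top")["pixels"];s=get_image("side")["pixels"]
cv2.imwrite("pics/t3.png",t[:,:,::-1]);cv2.imwrite("pics/s3.png",s[:,:,::-1])
A=np.hstack([cv2.resize(t[165:265,185:285],(400,400),interpolation=2),cv2.resize(s[260:400,270:410],(400,400),interpolation=2)])
cv2.imwrite("pics/c3.png",A[:,:,::-1]);st=env.read_state();print(st["ee_pos"],st["ft_force"],st["torque"],st["grip_width"])
E
```

```text
[ 0.51607073 -0.34566682  0.16944907] [ 0.24819097 -1.05829088 -1.83814806] [ 6.22197822e-04 -1.85255875e-02  3.19620877e-05] 0.4024329559771492
```

View pics/c3.png

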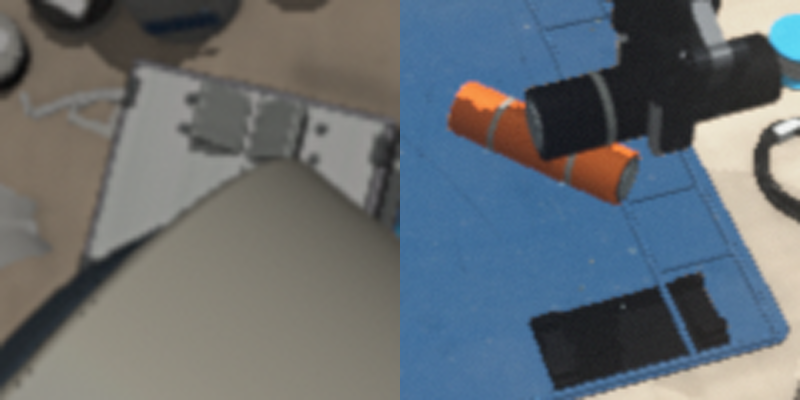

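Grip confirmed: the barrel hangs between the pads and the rest is empty. Next I refine the barrel's offset from the TCP and the case centre.

```bash
python3 - <<'E'
from cam import *
q=[.56771,.0619,-.2306]
T=lambda p:((p-[185,165])*4).round().tolist()
for X in([.067,.07,.045],[.067,-.07,.045],[.058,.029,.08],[.028,.029,.08],[.058,-.029,.08],[.028,-.029,.08],[.058,.001,.052],[.028,0.001,.052]):print(X,T(proj("top",case(q,X))[0]))
S=lambda p:((p-[270,160])*4+[400,0]).round().tolist()
for X in([-.067,.07,.045],[-.067,-.07,.045],[-.067,-.07,0],[-.058,.029,.08],[-.028,.029,.08],[-.058,-.029,.08],[-.028,-.029,.08]):print("s",X,S(proj("side",case(q,X))[0]))
th=np.linspace(0,6.28,90)
tc=np.array([.516,-.3457,.1694+.0174])
for dx in(-.004,0,.004):
  P=[]
  for s in(-.06,.06):
    a=np.array([np.cos(.031),np.sin(.031),0]);b=np.array([-a[1],a[0],0])
    p=proj("side",tc+(s+dx)*a+.018*(np.cos(th)[:,None]*b+np.sin(th)[:,None]*[0,0,1]));P.append(p)
  print(dx,P[0].min(0).round(1),P[0].max(0).round(1),P[1].min(0).round(1),P[1].max(0).round(1))
s=cv2.imread("pics/s3.png").max(2)
for v in range(280,316,3):
    w=np.where(s[v,300:420]<75)[0]+300;print(v,w.min(),w.max(),end=" | ")
E
```

```text
[0.067, 0.07, 0.045] [141.0, 59.0]
[0.067, -0.07, 0.045] [404.0, 121.0]
[0.058, 0.029, 0.08] [205.0, 79.0]
[0.028, 0.029, 0.08] [190.0, 136.0]
[0.058, -0.029, 0.08] [317.0, 105.0]
[0.028, -0.029, 0.08] [303.0, 163.0]
[0.058, 0.001, 0.052] [265.0, 103.0]
[0.028, 0.001, 0.052] [251.0, 159.0]
s [-0.067, 0.07, 0.045] [459.0, 125.0]
s [-0.067, -0.07, 0.045] [459.0, 273.0]
s [-0.067, -0.07, 0] [463.0, 339.0]
s [-0.058, 0.029, 0.08] [473.0, 112.0]
s [-0.028, 0.029, 0.08] [527.0, 111.0]
s [-0.058, -0.029, 0.08] [473.0, 173.0]
s [-0.028, -0.029, 0.08] [530.0, 171.0]
-0.004 [311.3 292.2] [319.4 318.5] [391.1 273.5] [402.4 298.7]
0 [314.1 291.6] [322.3 317.8] [393.7 272.9] [405. 298.]
0.004 [316.9 290.9] [325.2 317.1] [396.2 272.3] [407.7 297.4]
280 347 401 | 283 345 403 | 286 334 403 | 289 322 402 | 292 314 402 | 295 315 399 | 298 314 388 | 301 315 377 | 304 316 417 | 307 316 419 | 310 301 399 | 313 318 397 |
```

```bash
python3 - <<'E'
import cv2,numpy as np
t=cv2.imread("pics/t3.png");s=cv2.imread("pics/s3.png")
A=np.zeros((600,800,3),np.uint8)
A[:400,:400]=cv2.resize(t[172:222,210:260],(400,400),interpolation=2)
A[:400,400:]=cv2.resize(s[170:250,280:360],(400,400),interpolation=2)
A[400:600,:480]=cv2.resize(s[270:320,300:420],(480,200),interpolation=2)
cv2.imwrite("pics/c4.png",A)
E
```

```text
(no output)
```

View pics/c4.png

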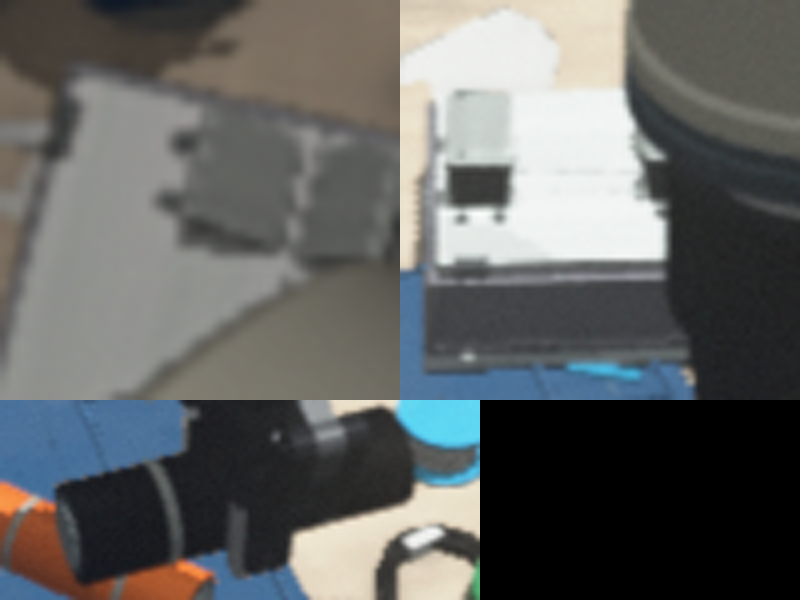

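The barrel centre is about 1.5 mm to −x of the TCP, and the case fit still holds within 1–2 mm (yaw −13.2°). Now I carry the barrel over the V.

Call:
play_rows([
  [[0,0,-0.28],[0.098,0.755,0],0],
  [[0,0,-0.28],[0.098,0.755,0],0],
  [[0,0,-0.28],[0.098,0.755,0],0],
  [[0,0,-0.28],[0.098,0.755,0],0],
  [[0,0,-0.28],[0.098,0.755,0],0],
  [[0,0,-0.28],[0.098,0.755,0],0],
  [[0,0,-0.28],[0.098,0.755,0],0],
  [[0,0,-0.28],[0.098,0.755,0],0],
  [[0,0,-0.27],[0.098,0.755,0],0],
  [[0,0,0],[0,0,0],0],
])

```text
time: 15.4
ee_pos: [0.5666, 0.0662, 0.1633]
tcp_rot: [[0.974, -0.226, -0.0], [-0.226, -0.974, 0.001], [-0.0, -0.0, -1.0]]
ft_force: [0.4, -0.1, -1.1]
grip_width: 0.405
finger_force: 50.2
```

Call:
play_rows([
  [[0,0,0],[0,0,-0.3],0],
  [[0,0,0],[0,0,-0.3],0],
  [[0,0,0],[0,0,-0.3],0],
  [[0,0,0],[0,0,-0.3],0],
  [[0,0,0],[0,0,-0.2],0],
  [[0,0,0],[0,0,-0.1],0],
  [[0,0,0],[0,0,0],0],
  [[0,0,0],[0,0,0],0],
  [[0,0,0],[0,0,0],0],
  [[0,0,0],[0,0,0],0],
])

```text
time: 16.65
ee_pos: [0.5671, 0.0634, 0.0734]
tcp_rot: [[0.973, -0.229, 0.0], [-0.229, -0.973, -0.0], [0.0, -0.0, -1.0]]
ft_force: [0.4, 0.2, -2.2]
grip_width: 0.407
finger_force: 50.2
```

```bash
python3 - <<'E'
from rig import env,get_image
import cv2,numpy as np
s=get_image("side")["pixels"]
cv2.imwrite("pics/s5.png",s[:,:,::-1])
cv2.imwrite("pics/c5.png",cv2.resize(s[165:255,270:370],(800,720),interpolation=2)[:600,:,::-1]);st=env.read_state();print(st["ee_pos"],st["ft_force"],st["torque"],st["grip_width"],st["tcp_rot"])
E
```

```text
[0.56710353 0.06338381 0.07334517] [ 0.03471478 -0.51597722 -1.12508475] [-0.02388953 -0.05975391  0.00053701] 0.4006292222622869 [[ 9.73327902e-01 -2.29418036e-01  3.99151728e-04]
 [-2.29418067e-01 -9.73327976e-01  3.23337250e-05]
 [ 3.81087604e-04 -1.23043935e-04 -9.99999920e-01]]
```

View pics/c5.png

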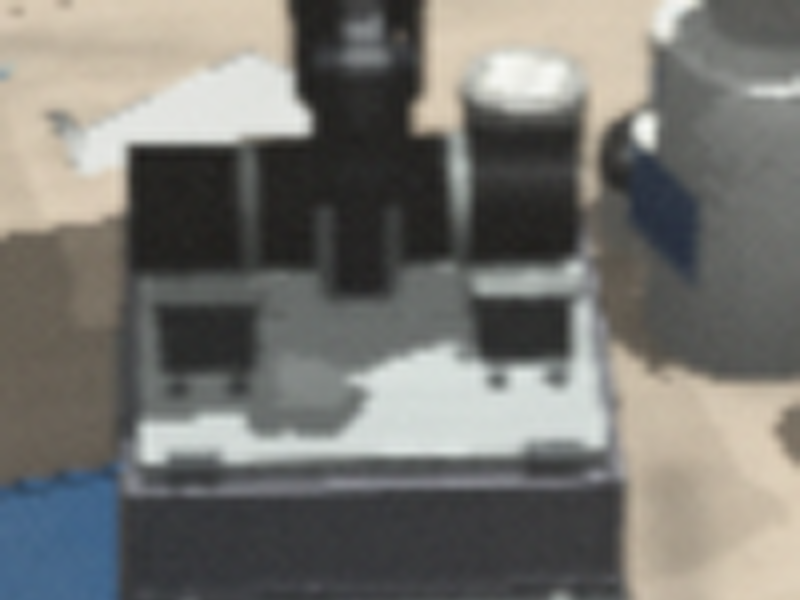

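The barrel is held level above the V. Its ends are at crop u≈130 and 580 and its rings at 248 and 459; the near flanks span 158 to 570. Allowing for the view slant, it sits about 1.2–2 mm too far to −x, so I shift it and lower.

Call:
play_rows([
  [[0,0,0],[0.022,-0.02,0],0],
  [[0,0,0],[0,0,-0.05],0],
  [[0,0,0],[0,0,-0.05],0],
  [[0,0,0],[0,0,-0.02],0],
  [[0,0,0],[0,0,-0.01],0],
  [[0,0,0],[0,0,-0.01],0],
  [[0,0,0],[0,0,-0.005],0],
  [[0,0,0],[0,0,0],0],
  [[0,0,0],[0,0,0],0],
  [[0,0,0],[0,0,0],0],
])

```text
time: 17.95
ee_pos: [0.5688, 0.0625, 0.065]
tcp_rot: [[0.973, -0.23, 0.001], [-0.23, -0.973, 0.0], [0.001, -0.001, -1.0]]
ft_force: [-1.6, 4.4, 11.2]
grip_width: 0.403
finger_force: 51.7
```

```bash
python3 - <<'E'
from rig import env,get_image
import cv2,numpy as np
from cam import *
s=get_image("side")["pixels"]
cv2.imwrite("pics/s6.png",s[:,:,::-1])
st=env.read_state();print(st["ee_pos"],st["ft_force"],st["torque"],st["grip_width"])
q=[.56771,.0624,-.2306]
C=lambda X:((proj("side",case(q,X))[0]-[270,165])*8).round(1)
print("flank near",C([-.058,-.029,.078]),C([.058,-.029,.078]),"barrel at z.082",C([-.06,-.012,.095]),C([.06,-.012,.095]))
cv2.imwrite("pics/c6.png",cv2.resize(s[165:240,270:370],(800,600),interpolation=2)[:,:,::-1])
g=s.max(2).astype(int)
for v in(186,190,193):print(v,g[v,280:350].tolist())
for v in(205,207,209):print(v,g[v,284:346].tolist())
E
```

```text
[0.56879067 0.0624856  0.0649981 ] [-0.77733123  4.45728055 12.43941324] [ 0.51940076  0.24441632 -0.11049922] 0.40831786751720067
flank near [146.2 310.4] [582.9 297.1] barrel at z.082 [135.9 221.2] [586.7 207.9]
186 [218, 222, 221, 218, 217, 217, 188, 117, 85, 75, 75, 74, 77, 75, 75, 75, 74, 74, 78, 75, 92, 106, 99, 82, 75, 73, 76, 72, 63, 49, 40, 37, 38, 38, 36, 35, 37, 35, 35, 38, 36, 36, 38, 41, 41, 48, 85, 144, 151, 90, 47, 42, 42, 41, 44, 41, 41, 43, 41, 43, 45, 47, 81, 139, 139, 69, 47, 50, 54, 61]
190 [217, 217, 219, 218, 213, 205, 163, 66, 38, 39, 37, 38, 37, 37, 37, 39, 36, 40, 35, 40, 53, 86, 91, 61, 39, 36, 38, 39, 37, 39, 37, 36, 39, 39, 43, 39, 43, 39, 40, 39, 38, 38, 41, 38, 39, 44, 81, 148, 180, 132, 71, 60, 61, 62, 60, 63, 60, 62, 60, 63, 65, 65, 74, 96, 104, 91, 86, 85, 76, 65]
193 [139, 135, 138, 134, 124, 98, 70, 54, 40, 38, 40, 36, 38, 36, 37, 37, 38, 37, 36, 35, 50, 72, 80, 57, 38, 39, 37, 38, 37, 38, 41, 41, 40, 37, 36, 37, 41, 36, 41, 43, 44, 40, 38, 38, 37, 40, 48, 99, 131, 92, 48, 41, 43, 42, 42, 42, 41, 44, 44, 44, 40, 43, 48, 80, 99, 93, 89, 84, 80, 70]
205 [101, 78, 75, 89, 100, 78, 48, 47, 47, 43, 43, 43, 42, 45, 43, 44, 43, 54, 79, 104, 107, 108, 108, 108, 104, 105, 102, 88, 74, 69, 67, 68, 69, 70, 70, 81, 94, 103, 104, 106, 112, 122, 123, 120, 96, 69, 49, 46, 48, 49, 46, 45, 48, 45, 47, 47, 53, 98, 171, 185, 144, 125]
207 [87, 77, 72, 91, 110, 91, 57, 45, 44, 44, 43, 42, 44, 42, 45, 44, 46, 61, 89, 108, 110, 113, 112, 112, 110, 111, 111, 111, 109, 110, 107, 111, 109, 108, 109, 109, 113, 109, 112, 115, 115, 116, 113, 109, 102, 79, 49, 49, 48, 48, 49, 44, 48, 45, 48, 50, 57, 118, 181, 178, 138, 130]
209 [85, 75, 74, 92, 110, 92, 58, 44, 43, 41, 44, 43, 45, 46, 45, 42, 42, 60, 91, 110, 113, 115, 116, 114, 115, 118, 116, 109, 110, 108, 111, 110, 116, 112, 110, 111, 116, 138, 175, 206, 219, 213, 181, 126, 111, 91, 51, 48, 49, 48, 50, 52, 51, 51, 51, 51, 61, 125, 191, 194, 158, 138]
```

View pics/c6.png

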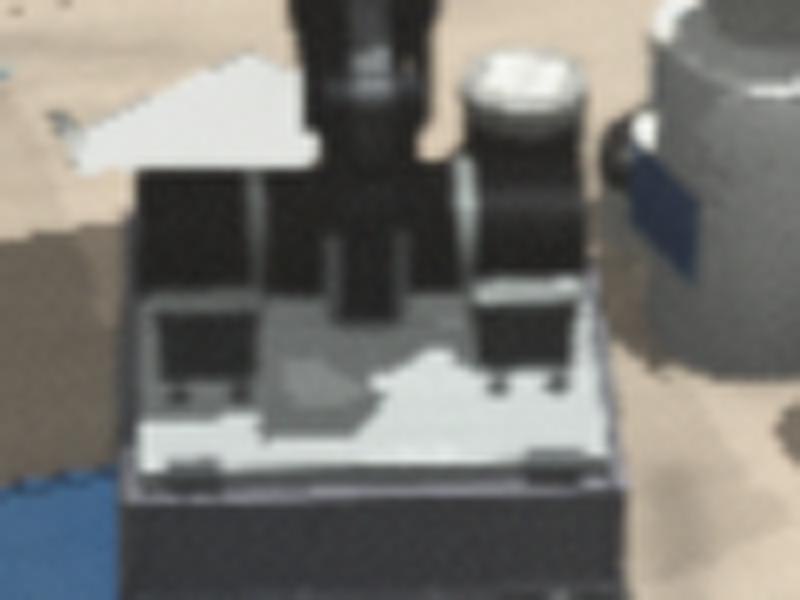

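The barrel is down in the V and centred end to end: barrel midpoint u≈314.7 against an expected 314.9, so within about 0.5 mm. The side force of 4.4 N means it presses the case toward −y, so I shift toward +y to even out the bearing.

Call:
play_rows([
  [[0,0,0],[0.006,0.015,0],0],
  [[0,0,0],[0.006,0.015,0],0],
  [[0,0,0],[0.006,0.015,0],0],
  [[0,0,0],[0,0,0],0],
  [[0,0,0],[0,0,0],0],
  [[0,0,0],[0,0,0],0],
  [[0,0,0],[0,0,0],0],
  [[0,0,0],[0,0,0],0],
  [[0,0,0],[0,0,0],0],
  [[0,0,0],[0,0,0],0],
])

```text
time: 19.25
ee_pos: [0.5694, 0.065, 0.0649]
tcp_rot: [[0.973, -0.229, 0.0], [-0.229, -0.973, 0.0], [0.0, -0.0, -1.0]]
ft_force: [-3.2, 1.5, 11.9]
grip_width: 0.406
finger_force: 51.5
```

```bash
python3 -c "
from rig import env
import numpy as np
s=env.read_state();print(s['ee_pos'],s['ft_force'],s['torque'])"
```

```text
[0.56940557 0.06502035 0.06489377] [-3.21057722  1.47821976 11.92571907] [ 0.16559699  0.60114126 -0.13698063]
```

Call:
play_rows([
  [[0,0,0],[0.003,0.012,0],0],
  [[0,0,0],[0.002,0.01,-0.005],0],
  [[0,0,0],[0,0,0],0],
  [[0,0,0],[0,0,0],0],
  [[0,0,0],[0,0,0],0],
  [[0,0,0],[0,0,0],0],
  [[0,0,0],[0,0,0],0],
  [[0,0,0],[0,0,0],0],
  [[0,0,0],[0,0,0],0],
  [[0,0,0],[0,0,0],0],
])

```text
time: 20.5
ee_pos: [0.5697, 0.0662, 0.0647]
tcp_rot: [[0.973, -0.23, 0.0], [-0.23, -0.973, 0.0], [0.0, -0.0, -1.0]]
ft_force: [-4.5, 0.5, 14.9]
grip_width: 0.406
finger_force: 51.9
```

```bash
python3 - <<'E'
from rig import env,get_image
s=get_image("side")["pixels"];g=s.max(2).astype(int)
for v in(190,193):print(v,g[v,284:290].tolist(),g[v,299:304].tolist(),g[v,325:331].tolist(),g[v,340:346].tolist())
for v in(205,207,209):print(v,g[v,286:293].tolist(),g[v,299:304].tolist(),g[v,327:332].tolist(),g[v,338:344].tolist())
s=env.read_state();print(s['ee_pos'],s['ft_force'],s['torque'],s["grip_width"])
E
```

```text
190 [210, 187, 126, 56, 39, 37] [39, 54, 84, 85, 51] [40, 67, 129, 147, 95, 58] [56, 58, 73, 99, 103, 93]
193 [119, 92, 68, 51, 37, 38] [38, 50, 77, 81, 54] [39, 52, 95, 117, 85, 45] [41, 41, 54, 84, 100, 89]
205 [73, 90, 101, 80, 52, 47, 43] [44, 45, 63, 92, 108] [108, 100, 73, 47, 46] [45, 46, 59, 125, 189, 188]
207 [76, 94, 109, 91, 56, 48, 44] [43, 45, 56, 88, 111] [135, 106, 79, 50, 47] [46, 50, 56, 106, 168, 173]
209 [73, 94, 108, 94, 66, 44, 44] [42, 46, 62, 91, 109] [167, 152, 128, 80, 63] [75, 75, 88, 160, 209, 197]
[0.56969975 0.06626711 0.06473394] [-3.63512108  0.85088341 15.74548707] [ 0.0428703   0.73403376 -0.2627736 ] 0.4028719727236719
```

The barrel is level at 82 mm and pressed with about 15 N. The side force is near 0, it is centred within about 0.5 mm, and it is still gripped. Handing in.

```bash
python3 -c "
from rig import env
print(env.hand_in())"
```

```text
the job is handed in; nothing more can be done
None
```

I folded down the tongue flap and then the plain flap, laid the barrel in the V centred to about 0.5 mm, and handed in at about 20.6 s with it still gripped and pressed down with about 15 N; the hand-in gave no verdict.

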